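Counter-hold the hidden bolt head behind the bracket

ROBOT

A 6-joint arm with a two-finger parallel gripper is mounted at the origin on the work surface; the furniture and walls round the work are solid. World frame = base frame: x ahead of the robot, y to its left, z up, the work surface at z = 0. Lengths are in m, angles in degrees, forces in N, time in s.
With the tool pointing down it reaches from about 0.375 to 0.9 m from the base axis. Payload 3.1 kg.
Tool frame: the origin (TCP) lies at the very end of the fingers, on their centre line; the grasp point (between the pads) lies 19 mm behind it; z points along the fingers, y is the line along which they close (so a half turn about z gives the same grasp; the last joint's range is limited). The gripper opens to 87 mm and grips with 3 to 60 N. Pads are 19 mm wide; open, the fingers measure 117 mm over their backs; the gripper's body (75 mm by 190 mm) begins 51 mm behind the grasp point.
Start: joints at [-75.946, 30.224, 82.088, -0, 67.689, -10.227], TCP at [0.257, -0.57, 0.223] pointing down, gripper open.
Joint ranges: [-176.69, 176.69], [-43.24, 126.21], [12.49, 139.97], [-82, 262], [0, 151.66], [-163.58, 163.58]. Speed limits (degrees/s): [159.86, 159.86, 180, 180, 180, 180].

INTERFACE

Orientations are given as a 3x3 rotation matrix whose columns are the frame's x, y, z axes.
In Python, from rig import bot gives the robot as it stands.
- The arm moves only by the tool move_arm, never from a script. Its argument "increments" is a list of rows, each an object with "xyz": the shift along the tool's x, y, z in mm, a list of three; "roll": the turn about the tool's z in rad; "grip": the opening in per cent of the stroke, from 0 (shut) to 100 (fully open). A call has 1 to 5 rows; each row shifts and turns the commanded pose from where the row before left it, along the tool's axes as they then stand; what a row does not reach is not made up. A row lasts 1/12 s, in which the tool goes at most 41.7 mm and 7.16 degrees, less where a joint would pass 70% of its speed; a pose out of reach is approached as far as the arm can. A call is refused whole if a number of a shift passes 41.7 or a number of a turn 0.125, either way. A call with a gripper value outside its range is refused whole. The fingers move at their own pace and stop on an object; the grip force is fixed at half the most. Time passes only in rows, so rows that do not move let the fingers close. It gives the time, the measured TCP pose, the force, the opening and the grip force at its end, in the units of the state.
- bot.read_state(): the state, without advancing time (a new reading comes with each control period).
- bot.capture(name): name is "side" or "top" or "wrist"; returns (picture, depth): 420x560x3 uint8, red, green, blue; 420x560 float32, m along the optical axis (not along the pixel's ray), 0 where there is no reading.
- bot.camera_model(name): a dict with "intrinsics" (3x3 intrinsics, pixels), "rvec" (rotation vector, rad) and "tvec" (3), from world to camera coordinates, as OpenCV has them; the wrist camera has in their place "tool_from_camera" (4x4, takes a point from camera to tool coordinates, whose origin is the TCP and whose axes are the flange's). Camera axes: x right, y down, z forward; pixel columns grow to the right and rows downward; lengths in m; the calibration is good to about 2 mm. A picture is of the moment at which its call begins: read the wrist's pose just before it. camera_model takes no time and is no camera call.
- bot.hand_in(): hands the job in; it is judged then, once.
Trained networks look in the newest picture that a camera, given by its name, has taken for a name from the list of things; names that differ only in an ending like _2 or _b are one class to them, and where a whole thing is asked for, a point or a joint stands for the part that bears it (a point fixed in the world has none). Each returns a list of dicts, best first, with "conf" (0 to 1); they miss things now and then, are a little off and sometimes report something else, mostly with a low value. They report only what shows in the picture. A call takes as long as a camera call.
- bot.spot_in(label, camera): "at" ([x, y, z] in m, in the coordinates of the camera as it stood for that picture, good to about 4 mm: the middle of the surface that is visible of it).
- bot.trace(label, camera): "mask" (420x560 bool, what is visible of it).
The state is a dict: "time_s": time; "joint_positions": joint angles; "qvel": joint speeds; "tau": joint torques, N m; "position": TCP position; "tcp_rot": TCP orientation; "force": force on the tool from outside, world axes, zero at the start; "moment": the same for the moment, N m; "opening": opening from 0.0 (shut) to 1.0 (fully open); "grasp_force": force on a finger pad.
Only numpy, scipy, OpenCV 4.12 (cv2) and the standard library are available. Lean on these libraries where they do the work, as an engineer would, in place of code of your own. Each camera call takes 0.05 s, during which the arm holds its last target. There are 200 camera calls.

TASK

Turn the black selector dial so that its pointer stands at the red mark (never at the blue one) and let go of the dial; the spring drive then twists the nut and its bolt to one side. Reach down into the narrow gap behind the bracket, grip the brass bolt head across its two flat sides, bring it back upright and hold it there against the drive. Finish while still gripping the bolt head upright, with the dial still on the red mark and the tape roll, eraser and hand tool undisturbed.

Things in the scene. Friction and masses are not known exactly. Their poses are not given: they have to be found in the camera images.
- fixture: Bench fixture, fixed (mm): origin on the table, x from its front (robot side) to the back, y left, z up; yaw within 0.25 rad. Green drive housing x -94..-38, y +-38, 90 high. Bracket plate x -2..4, y +-50, 90 high; behind it the 50 mm gap, open above and at the sides, floor at 10 to 15; rear plate x 54..60, y +-50, 70 high. Grey selector box x -60..50, y -180..-70, 35 high.
- selector (a joint): Angle of the black dial about its vertical axis (rad), positive anticlockwise from above; 0 = pointer at the white dot (neutral; starts within 0.15 of it), the two coloured marks at +0.7 and -0.7, stops at +-0.95. It is stiff (about 0.1 to 0.15 N m) and stays where it is left.
- selector_grip (a point): On the dial's vertical axis, 64 mm above the table, at the height to grip. Disc 52 mm across (top 42 mm above the table) carrying an upright grip bar 12 mm wide, 50 mm long, top at 75 mm, centred on the axis. x axis runs along the bar to its pointer end (white line), z up. In the fixture's frame it stands at x -10, y -125 mm.
- pointer (a point): Point just beyond the pointer end of the dial, 38 mm from the dial's axis, 36 mm above the table; it lies over a mark when the dial points at it.
- red_mark: Red dot, 10 mm across, 1.5 mm thick, on the selector box 38 mm from the dial's axis, at dial angle +0.7 or -0.7: the position to select. Origin at its underside, 35 mm above the table.
- blue_mark: Blue dot like the red one, at the opposite dial angle: the position not to select.
- bolt_head (a point): Centre of the brass bolt head, on the bolt's level axis, 65 mm above the table, 29 mm behind the fixture's origin (middle of the gap). Block 18 mm along the axis (x), 10 mm between its two flat sides (its own y), 28 mm high (its own z), leaning with the bolt. Nothing else stands in the gap: fingers fit straight down on both sides; closing firmly (20 to 40 N) turns it upright.
- tape_roll_mid (a point): Centre of a loose roll of black tape, 48 mm diameter, 18 mm high, left of the bracket. Leave it.
- rubber_mid (a point): Middle (6 mm up) of a loose white boxed eraser, 21x34x12 mm, right of the grey selector box. Leave it.
- cutter_mid (a point): A loose dark hand tool, 27x136x24 mm, left of the tape roll; the point is 12 mm up, in its handle. Leave it.
- nut (a joint): Angle of the steel nut in front of the bracket about the fixture's x axis (rad), 0.36 x the selector angle (about +-0.25 with the dial at a mark); positive leans the top of the bolt head to the fixture's -y side. A torsion spring of 0.35 N m per rad pulls the bolt to this same angle, so holding the head upright takes about 0.09 N m.

How it is judged:
By the outcome, as a careful person would: the job done as asked, in the order asked, and still so for the second after the job is handed in, while the arm keeps its last pose, push and grip.
It also fails if it takes over 43 s, if anything falls off the work surface, if the arm or the gripper's body presses on something with over 40 N, if the wrist force passes 120 N, or if a joint passes its speed limit or range.

## Working session

There is one attempt and no reset: what is moved stays moved. The work goes in short steps, Python scripts to look and compute and a tool call to move; the robot and the scene stay as the last step left them, time stands still between calls to the robot, and variables do not carry over. Pictures are saved under pics/ and viewed, at most 10 in all, crops included, and the job is handed in when it is done.

Besides the shell and the picture viewer there is one more tool, called in YAML: its name, and indented under it one key for each argument. move_arm: Moves the arm, as the interface text tells. Its arguments: {"type":"object","properties":{"increments":{"type":"array"}},"required":["increments"]}

```bash
mkdir -p pics; cat > h.py <<'E'
import numpy as np, cv2
from rig import bot
def w(cam, p, st=None):
    m=bot.camera_model(cam); p=np.atleast_2d(p)
    if 'rvec' in m:
        R=cv2.Rodrigues(np.array(m['rvec'],float))[0]; t=np.array(m['tvec'],float).ravel()
        return (p-t)@R
    T=np.array(m['tool_from_camera']); q=p@T[:3,:3].T+T[:3,3]
    return q@np.array(st['tcp_rot']).T+np.array(st['position'])
def px(cam,uv,d):
    K=np.array(bot.camera_model(cam)['intrinsics']); uv=np.atleast_2d(uv); d=np.atleast_1d(d)
    return np.c_[(uv[:,0]-K[0,2])/K[0,0]*d,(uv[:,1]-K[1,2])/K[1,1]*d,d]
def pts(cam,mask,d,st=None):
    v,u=np.nonzero(mask&(d>0)); return w(cam,px(cam,np.c_[u,v],d[v,u]),st)
E
python3 - <<'E'
from h import *
np.set_printoptions(precision=4,suppress=True)
for c in ['top','side']:
    im,d=bot.capture(c); cv2.imwrite(f'pics/{c}0.png',im[:,:,::-1])
    np.savez(f'{c}0.npz',im=im,d=d)
    for l in ['fixture','selector_grip','pointer','red_mark','blue_mark','bolt_head','tape_roll_mid','rubber_mid','cutter_mid']:
        r=bot.spot_in(l,c)
        print(c,l,[(round(x['conf'],2),w(c,x['at'])[0].round(4)) for x in r[:2]])
s=bot.read_state();print(s['time_s'],s['position'],s['tcp_rot'],s['opening'])
E
```

```text
top fixture [(0.59, array([ 0.4744, -0.0386,  0.0351]))]
top selector_grip [(0.68, array([ 0.4801, -0.1198,  0.0426]))]
top pointer [(0.96, array([ 0.4766, -0.1191,  0.0433]))]
top red_mark []
top blue_mark []
top bolt_head [(0.45, array([ 0.5033, -0.0006,  0.0741])), (0.43, array([ 0.4921, -0.2183,  0.0118]))]
top tape_roll_mid [(0.81, array([0.5108, 0.118 , 0.0174]))]
top rubber_mid [(0.74, array([ 0.4952, -0.2167,  0.0127]))]
top cutter_mid [(0.56, array([0.4596, 0.1829, 0.0233]))]
side fixture [(0.96, array([ 0.4681, -0.0534,  0.0344]))]
side selector_grip [(0.88, array([ 0.4789, -0.1312,  0.0465]))]
side pointer [(0.8, array([ 0.4776, -0.1321,  0.0528]))]
side red_mark [(0.41, array([ 0.4794, -0.1327,  0.0538]))]
side blue_mark []
side bolt_head [(0.79, array([ 0.5077, -0.0075,  0.0723]))]
side tape_roll_mid [(0.67, array([0.5167, 0.1176, 0.0187]))]
side rubber_mid [(0.56, array([ 0.4962, -0.2182,  0.0109]))]
side cutter_mid [(0.91, array([0.4593, 0.1743, 0.0163])), (0.47, array([ 0.4915, -0.2159,  0.0134]))]
1.0 [ 0.257  -0.5697  0.2226] [[ 0.9115  0.4112 -0.    ]
 [ 0.4112 -0.9115  0.    ]
 [-0.     -0.     -1.    ]] 0.9972511248829952
```

```bash
cd pics; python3 -c "
import cv2,numpy as np
a=cv2.imread('top0.png');cv2.imwrite('a.png',cv2.resize(a,(784,588)))"
```

```text
(no output)
```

View pics/a.png

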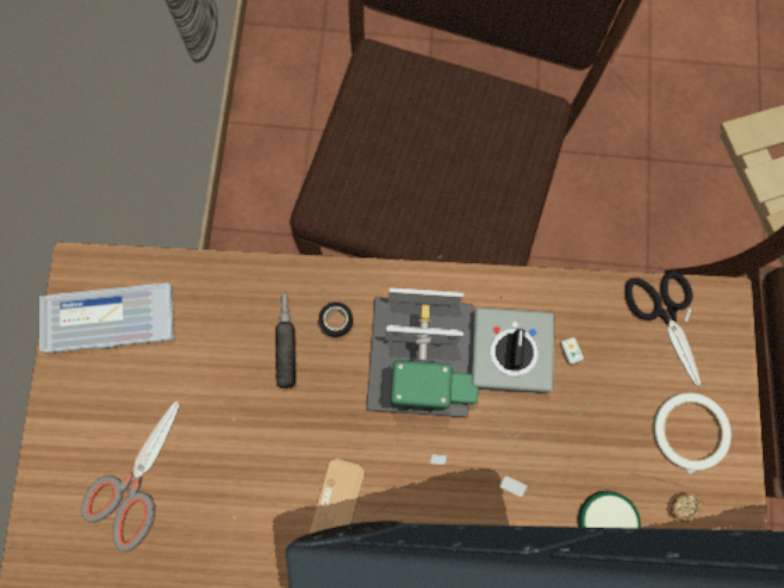

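View pics/side0.png

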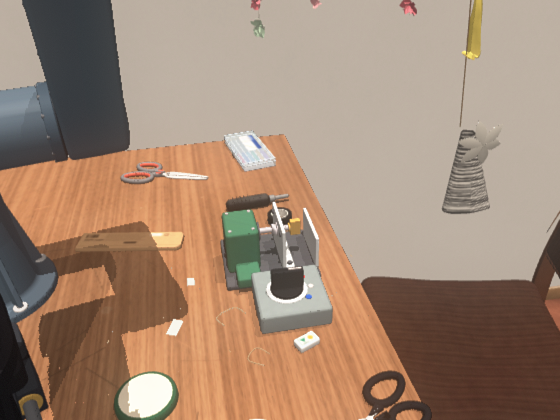

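The top view shows the red mark left of the white dot (px 497,330), the blue mark right (533,332), and the dial pointing near neutral, with the bolt at (426,312). So red is at +0.7. Next I'll fit the fixture pose.

```bash
python3 - <<'E'
from h import *
np.set_printoptions(precision=4,suppress=True)
f=np.load('top0.npz');im,d=f['im'],f['d']
P=pts('top',np.ones_like(d,bool),d)
v,u=np.nonzero(d>0); C=im[v,u].astype(int)
def rect(m,n):
    Q=P[m,:2].astype(np.float32)*1000
    r=cv2.minAreaRect(Q); print(n,m.sum(),'c',r[0],'size',r[1],'ang',r[2], 'medz',np.median(P[m,2]))
roi=(P[:,0]>.36)&(P[:,0]<.6)&(P[:,1]>-.2)&(P[:,1]<.09)
box=roi&(abs(P[:,2]-.035)<.006)&(P[:,1]<-.065); rect(box,'box')
rect(roi&(P[:,2]>.08)&(P[:,0]>.45),'bracket'); rect(roi&(abs(P[:,2]-.07)<.006)&(P[:,0]>.52),'rear')
rect(roi&(P[:,2]>.08)&(P[:,0]<.45),'housing')
h=cv2.cvtColor(im,cv2.COLOR_RGB2HSV)[v,u].astype(int)
sat=box&(h[:,1]>120)
for n,m in [('red',sat&((h[:,0]<10)|(h[:,0]>170))),('blue',sat&(h[:,0]>95)&(h[:,0]<130))]: print(n,m.sum(),P[m].mean(0))
E
```

```text
box 2846 c (474.06890869140625, -122.95860290527344) size (131.58116149902344, 118.88851928710938) ang 1.8313007354736328 medz 0.03590946825603343
bracket 275 c (496.70703125, -36.175941467285156) size (71.83370208740234, 165.68545532226562) ang 17.614334106445312 medz 0.08967903775922181
rear 195 c (543.09228515625, -1.0554924011230469) size (6.742181301116943, 99.01948547363281) ang 1.6853140592575073 medz 0.0703250494341248
housing 1342 c (421.3106994628906, -4.1311187744140625) size (57.3370361328125, 76.19367218017578) ang 1.3818702697753906 medz 0.09063607117116698
red 12 [ 0.5086 -0.1014  0.0376]
blue 14 [ 0.5103 -0.1505  0.0376]
```

move_arm:
  increments:
    - {"xyz":[0,0,0],"roll":0.1,"grip":70}
    - {"xyz":[0,0,0],"roll":0.1,"grip":70}
    - {"xyz":[0,0,0],"roll":0.1,"grip":70}
    - {"xyz":[0,0,0],"roll":0.095,"grip":70}
    - {"xyz":[19.7,-36.2,0],"roll":0,"grip":70}

```text
time_s: 1.42
position: [0.2735, -0.54, 0.2229]
tcp_rot: [[1.0, 0.02, -0.0], [0.02, -1.0, -0.009], [-0.0, 0.009, -1.0]]
force: [0.6, -0.9, -0.4]
opening: 0.739
grasp_force: 0.0
```

move_arm:
  increments:
    - {"xyz":[19.7,-36.2,0],"roll":0,"grip":70}
    - {"xyz":[19.7,-36.2,0],"roll":0,"grip":70}
    - {"xyz":[19.7,-36.2,0],"roll":0,"grip":70}
    - {"xyz":[19.7,-36.2,0],"roll":0,"grip":70}
    - {"xyz":[19.7,-36.2,0],"roll":0,"grip":70}

```text
time_s: 1.83
position: [0.3694, -0.3475, 0.2227]
tcp_rot: [[1.0, 0.028, 0.0], [0.028, -1.0, -0.0], [0.0, 0.0, -1.0]]
force: [0.7, -1.0, 0.3]
opening: 0.704
grasp_force: 0.0
```

move_arm:
  increments:
    - {"xyz":[19.7,-36.2,0],"roll":0,"grip":70}
    - {"xyz":[19.7,-36.2,0],"roll":0,"grip":70}
    - {"xyz":[19.7,-36.2,0],"roll":0,"grip":70}
    - {"xyz":[19.7,-36.2,0],"roll":0,"grip":70}
    - {"xyz":[19.7,-36.2,0],"roll":0,"grip":70}

```text
time_s: 2.25
position: [0.4629, -0.1636, 0.2229]
tcp_rot: [[1.0, 0.028, 0.001], [0.028, -1.0, -0.0], [0.001, 0.0, -1.0]]
force: [0.7, -0.9, -1.0]
opening: 0.7
grasp_force: 0.0
```

```bash
python3 - <<'E'
from h import *
np.set_printoptions(precision=4,suppress=True)
st=bot.read_state(); im,d=bot.capture('wrist'); cv2.imwrite('pics/w1.png',im[:,:,::-1])
print(st['position'],st['joint_positions'])
for l in ['selector_grip','pointer','red_mark','blue_mark','bolt_head']:
    r=bot.spot_in(l,'wrist'); print(l,[(round(x['conf'],2),w('wrist',x['at'],st)[0].round(4)) for x in r[:2]])
P=pts('wrist',np.ones_like(d,bool),d,st); v,u=np.nonzero(d>0)
roi=(P[:,0]>.42)&(P[:,0]<.54)&(P[:,1]<-.09)&(P[:,1]>-.17)
m=roi&(abs(P[:,2]-.075)<.005); Q=P[m,:2]*1000
r=cv2.minAreaRect(Q.astype(np.float32)); print('bar',m.sum(),r,Q.mean(0))
h=cv2.cvtColor(im,cv2.COLOR_RGB2HSV)[v,u].astype(int)
sat=roi&(h[:,1]>130)&(abs(P[:,2]-.036)<.008)
for n,k in [('red',sat&((h[:,0]<10)|(h[:,0]>170))),('blue',sat&(h[:,0]>95)&(h[:,0]<130))]: print(n,k.sum(),P[k].mean(0))
E
```

```text
[ 0.4629 -0.1636  0.2229] [-32.5375  19.899  100.9371   0.0039  59.1158  55.8327]
selector_grip [(0.95, array([ 0.4825, -0.1294,  0.0482])), (0.47, array([0.4187, 0.1705, 0.0136]))]
pointer [(0.68, array([ 0.5084, -0.1504,  0.0351])), (0.59, array([ 0.4827, -0.1293,  0.0403]))]
red_mark []
blue_mark [(0.55, array([ 0.482 , -0.1273,  0.0446])), (0.54, array([ 0.5051, -0.1506,  0.0348]))]
bolt_head [(0.67, array([ 0.5092, -0.0057,  0.0732]))]
bar 652 ((483.3369445800781, -126.13704681396484), (12.065213203430176, 50.017555236816406), 88.82244873046875) [ 483.8843 -126.3387]
red 18 [ 0.5131 -0.0961  0.0349]
blue 0 [nan nan nan]<stdin>:13: RuntimeWarning: Mean of empty slice.
  ret = um.true_divide(
```

View pics/w1.png

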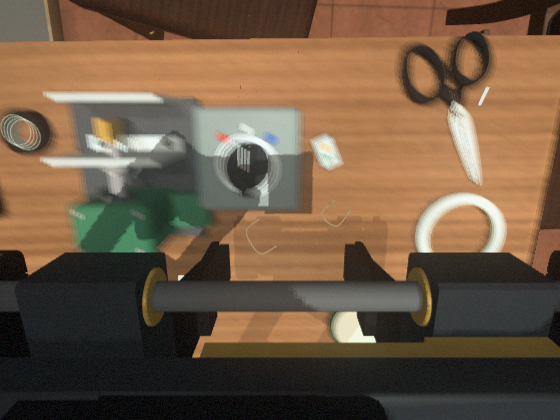

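Wrist view (blurred, still moving): dial bar at px (245,165), red dot (222,137), blue (271,138). I'll go above the dial and look again once still.

move_arm:
  increments:
    - {"xyz":[10,-18,25],"roll":0,"grip":70}
    - {"xyz":[9,-18,25],"roll":0,"grip":70}
    - {"xyz":[0,0,0],"roll":0,"grip":70}
    - {"xyz":[0,0,0],"roll":0,"grip":70}

```text
time_s: 2.88
position: [0.479, -0.1296, 0.1715]
tcp_rot: [[1.0, 0.028, -0.003], [0.028, -1.0, 0.001], [-0.003, -0.001, -1.0]]
force: [-0.5, -0.2, 0.1]
opening: 0.696
grasp_force: 0.0
```

```bash
cat > dial.py <<'E'
from h import *
np.set_printoptions(precision=4,suppress=True)
st=bot.read_state(); im,d=bot.capture('wrist'); cv2.imwrite('pics/w2.png',im[:,:,::-1])
print(st['time_s'],st['position'])
P=pts('wrist',np.ones_like(d,bool),d,st); v,u=np.nonzero(d>0)
roi=(P[:,0]>.42)&(P[:,0]<.54)&(P[:,1]<-.08)&(P[:,1]>-.17)
m=roi&(abs(P[:,2]-.075)<.005); Q=P[m,:2]*1000
if m.sum()>9: print('bar',m.sum(),cv2.minAreaRect(Q.astype(np.float32)),Q.mean(0))
h=cv2.cvtColor(im,cv2.COLOR_RGB2HSV)[v,u].astype(int)
sat=roi&(h[:,1]>100)&(abs(P[:,2]-.036)<.008)
for n,k in [('red',sat&((h[:,0]<10)|(h[:,0]>170))),('blue',sat&(h[:,0]>95)&(h[:,0]<130))]:
    if k.sum(): print(n,k.sum(),P[k].mean(0))
m=(P[:,0]>.46)&(P[:,0]<.53)&(abs(P[:,2]-.09)<.004)&(abs(P[:,1])<.07); 
if m.sum()>9: print('bracket',m.sum(),cv2.minAreaRect((P[m,:2]*1000).astype(np.float32)))
m=(P[:,0]>.525)&(P[:,0]<.56)&(abs(P[:,2]-.07)<.004)&(abs(P[:,1])<.07); 
if m.sum()>9: print('rear',m.sum(),cv2.minAreaRect((P[m,:2]*1000).astype(np.float32)))
E
python3 dial.py
```

```text
2.8833 [ 0.479  -0.1296  0.1715]
bar 846 ((483.4772644042969, -126.04056549072266), (11.983673095703125, 48.924259185791016), 88.70736694335938) [ 484.2488 -126.0632]
red 96 [ 0.5104 -0.1011  0.0363]
blue 85 [ 0.5116 -0.1501  0.0362]
bracket 1053 ((489.9814758300781, -1.3115653991699219), (6.286665439605713, 99.6672134399414), 1.573480248451233)
rear 1064 ((536.8072509765625, 0.16901016235351562), (23.705345153808594, 100.27992248535156), 0.8406245708465576)
```

View pics/w2.png

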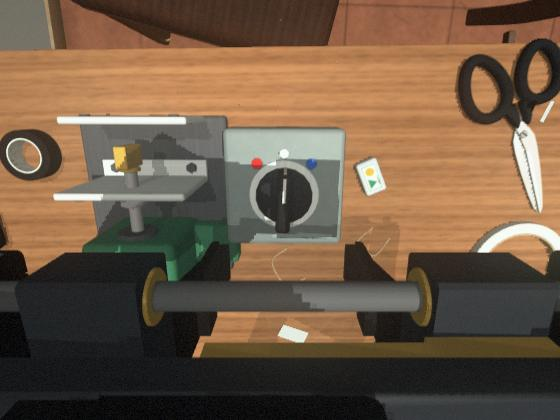

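move_arm:
  increments:
    - {"xyz":[3,-3.2,30],"roll":0.05,"grip":70}
    - {"xyz":[0,0,40],"roll":0,"grip":60}
    - {"xyz":[0,0,35],"roll":0,"grip":50}
    - {"xyz":[0,0,17],"roll":0,"grip":40}
    - {"xyz":[0,0,0],"roll":0,"grip":40}

```text
time_s: 3.35
position: [0.4815, -0.1267, 0.0484]
tcp_rot: [[1.0, -0.024, -0.004], [-0.024, -1.0, 0.002], [-0.004, -0.002, -1.0]]
force: [-0.5, 0.5, 0.0]
opening: 0.486
grasp_force: 0.0
```

move_arm:
  increments:
    - {"xyz":[0,0,0],"roll":0,"grip":5}
    - {"xyz":[0,0,0],"roll":0,"grip":0}
    - {"xyz":[0,0,0],"roll":0,"grip":0}
    - {"xyz":[0,0,0],"roll":0,"grip":0}

```text
time_s: 3.68
position: [0.4842, -0.1265, 0.0523]
tcp_rot: [[1.0, -0.022, 0.003], [-0.022, -1.0, -0.002], [0.003, 0.002, -1.0]]
force: [-0.9, 0.3, -0.6]
opening: 0.184
grasp_force: 0.0
```

move_arm:
  increments:
    - {"xyz":[0,0,0],"roll":0,"grip":0}
    - {"xyz":[0,0,0],"roll":0,"grip":0}
    - {"xyz":[0,0,0],"roll":0,"grip":0}

```text
time_s: 3.93
position: [0.4841, -0.1265, 0.0521]
tcp_rot: [[1.0, -0.021, 0.003], [-0.021, -1.0, -0.002], [0.003, 0.002, -1.0]]
force: [-1.4, -2.4, 6.4]
opening: 0.137
grasp_force: 30.0
```

move_arm:
  increments:
    - {"xyz":[0,0,0],"roll":-0.1,"grip":0}
    - {"xyz":[0,0,0],"roll":-0.1,"grip":0}
    - {"xyz":[0,0,0],"roll":-0.1,"grip":0}
    - {"xyz":[0,0,0],"roll":-0.1,"grip":0}
    - {"xyz":[0,0,0],"roll":-0.1,"grip":0}

```text
time_s: 4.35
position: [0.4837, -0.1251, 0.052]
tcp_rot: [[0.886, 0.464, 0.002], [0.464, -0.886, 0.0], [0.002, 0.001, -1.0]]
force: [-0.3, 3.0, 9.0]
opening: 0.135
grasp_force: 30.0
```

move_arm:
  increments:
    - {"xyz":[0,0,0],"roll":-0.1,"grip":0}
    - {"xyz":[0,0,0],"roll":-0.1,"grip":0}
    - {"xyz":[0,0,0],"roll":-0.04,"grip":0}
    - {"xyz":[0,0,0],"roll":0,"grip":0}
    - {"xyz":[0,0,0],"roll":0,"grip":0}

```text
time_s: 4.77
position: [0.4833, -0.1244, 0.052]
tcp_rot: [[0.753, 0.658, 0.001], [0.658, -0.753, 0.001], [0.001, -0.0, -1.0]]
force: [-1.3, 5.0, 9.9]
opening: 0.136
grasp_force: 30.0
```

```bash
python3 dial.py
```

```text
4.7667 [ 0.4833 -0.1244  0.052 ]
bar 2045 ((481.2082214355469, -121.85903930664062), (49.17121124267578, 30.2263240814209), 25.48723793029785) [ 488.2218 -120.137 ]
red 239 [ 0.51   -0.1007  0.0362]
blue 208 [ 0.5112 -0.1495  0.0362]
bracket 3320 ((490.08819580078125, -17.135826110839844), (7.116394996643066, 67.5448226928711), 1.3976280689239502)
rear 1478 ((540.6947631835938, -21.453216552734375), (16.28112030029297, 56.56332015991211), 24.637250900268555)
```

View pics/w2.png

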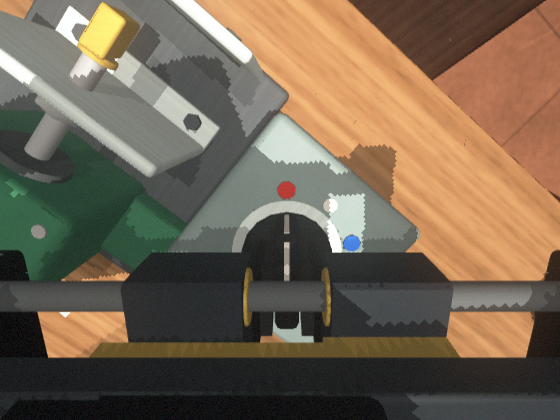

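The white pointer line (px 286,260) aims straight at the red dot (287,190). Now I release and rise.

move_arm:
  increments:
    - {"xyz":[0,0,0],"roll":0,"grip":25}
    - {"xyz":[0,0,0],"roll":0,"grip":40}
    - {"xyz":[0,0,0],"roll":0,"grip":50}
    - {"xyz":[0,0,0],"roll":0,"grip":50}
    - {"xyz":[0,0,-20],"roll":0,"grip":50}

```text
time_s: 5.23
position: [0.481, -0.1248, 0.0682]
tcp_rot: [[0.753, 0.658, -0.006], [0.658, -0.753, 0.003], [-0.003, -0.006, -1.0]]
force: [0.1, -0.4, -0.1]
opening: 0.427
grasp_force: 0.0
```

move_arm:
  increments:
    - {"xyz":[0,0,-40],"roll":0,"grip":50}
    - {"xyz":[0,0,-40],"roll":0,"grip":50}
    - {"xyz":[0,0,-25],"roll":0.1,"grip":50}
    - {"xyz":[0,0,0],"roll":0.1,"grip":50}
    - {"xyz":[0,0,0],"roll":0.1,"grip":50}

```text
time_s: 5.65
position: [0.4843, -0.1263, 0.1777]
tcp_rot: [[0.916, 0.402, 0.004], [0.402, -0.916, -0.002], [0.003, 0.004, -1.0]]
force: [-0.7, 0.1, 0.5]
opening: 0.499
grasp_force: 0.0
```

move_arm:
  increments:
    - {"xyz":[0,0,0],"roll":0.1,"grip":50}
    - {"xyz":[0,0,0],"roll":0.1,"grip":50}
    - {"xyz":[0,0,0],"roll":0.1,"grip":50}
    - {"xyz":[0,0,0],"roll":0.09,"grip":50}
    - {"xyz":[0,0,0],"roll":0,"grip":50}

```text
time_s: 6.07
position: [0.4828, -0.1256, 0.1754]
tcp_rot: [[1.0, 0.027, -0.0], [0.027, -1.0, 0.0], [-0.0, -0.0, -1.0]]
force: [-0.4, 0.2, -0.4]
opening: 0.502
grasp_force: 0.0
```

```bash
sed -i 's/w2.png/w3.png/' dial.py; python3 dial.py; python3 -c "
from rig import bot;print(bot.read_state()['tcp_rot'])"
```

```text
6.0667 [ 0.4828 -0.1256  0.1754]
bar 833 ((482.85675048828125, -125.06475830078125), (49.91942596435547, 12.279353141784668), 41.289642333984375) [ 483.7831 -125.0308]
red 89 [ 0.5102 -0.1008  0.0362]
blue 83 [ 0.5114 -0.1499  0.0361]
bracket 1020 ((490.140869140625, -0.934356689453125), (6.164191722869873, 99.65579986572266), 1.396366000175476)
rear 1028 ((536.7710571289062, -0.1093902587890625), (23.598554611206055, 99.43634033203125), 1.568663477897644)
[[ 9.99535597e-01  3.04682016e-02 -5.27735638e-04]
 [ 3.04683240e-02 -9.99535707e-01  2.25292810e-04]
 [-5.20626347e-04 -2.41267404e-04 -9.99999835e-01]]
```

View pics/w3.png

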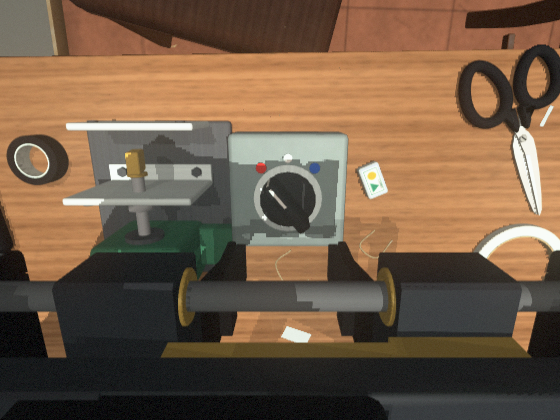

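The dial stands at +0.69 from the fixture's x (white line toward red dot, px 262,168) and the bolt head (135,163) leans right. Moving over the bolt.

move_arm:
  increments:
    - {"xyz":[9.7,-31,0],"roll":0,"grip":50}
    - {"xyz":[9.7,-31,0],"roll":0,"grip":50}
    - {"xyz":[9.7,-31,0],"roll":0,"grip":50}
    - {"xyz":[9.7,-31,0],"roll":0,"grip":50}
    - {"xyz":[0,0,0],"roll":0,"grip":50}

```text
time_s: 6.53
position: [0.5189, 0.004, 0.1755]
tcp_rot: [[0.999, 0.036, 0.001], [0.036, -0.999, 0.002], [0.001, -0.002, -1.0]]
force: [0.5, -0.5, -0.3]
opening: 0.497
grasp_force: 0.0
```

move_arm:
  increments:
    - {"xyz":[0,0,0],"roll":0,"grip":50}
    - {"xyz":[0,0,0],"roll":0,"grip":50}

```text
time_s: 6.7
position: [0.518, -0.0007, 0.1754]
tcp_rot: [[1.0, 0.031, -0.001], [0.031, -1.0, -0.0], [-0.001, 0.0, -1.0]]
force: [0.3, 0.4, 0.6]
opening: 0.502
grasp_force: 0.0
```

```bash
sed -i 's/w3.png/w4.png/' dial.py; cat >> dial.py <<'E'
k=(P[:,0]>.495)&(P[:,0]<.535)&(abs(P[:,1])<.025)&(abs(P[:,2]-.075)<.012)&(h[:,1]>110)&(h[:,0]>10)&(h[:,0]<35)
print('brass',k.sum(),P[k].min(0),P[k].max(0),P[k].mean(0))
for l in ['bolt_head']:
    print(l,[(round(x['conf'],2),w('wrist',x['at'],st)[0].round(4)) for x in bot.spot_in(l,'wrist')[:2]])
E
python3 dial.py
```

```text
6.7 [ 0.518  -0.0007  0.1754]
bar 385 ((491.0108337402344, -117.9324722290039), (30.095474243164062, 11.901283264160156), 41.086029052734375) [ 493.1761 -116.2721]
red 85 [ 0.5101 -0.1009  0.0361]
blue 77 [ 0.5113 -0.1497  0.0362]
bracket 662 ((490.04571533203125, 3.4835891723632812), (6.459868431091309, 89.69871520996094), 1.8121349811553955)
rear 934 ((537.1296997070312, 0.387237548828125), (23.664087295532227, 99.26720428466797), 1.4714561700820923)
brass 406 [ 0.5049 -0.0078  0.0631] [0.5272 0.0066 0.0802] [ 0.5182 -0.0009  0.0751]
bolt_head [(0.91, array([0.5079, 0.0004, 0.0707]))]
```

View pics/w4.png

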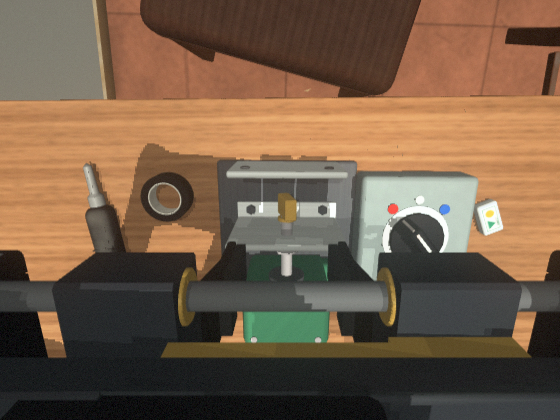

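The bolt head (px 287,207) is centred below, leaning right, with finger room on both sides. Going down and closing.

move_arm:
  increments:
    - {"xyz":[0,0,30],"roll":0,"grip":50}
    - {"xyz":[0,0,30],"roll":0,"grip":50}
    - {"xyz":[0,0,30],"roll":0,"grip":50}
    - {"xyz":[0,0,25],"roll":0,"grip":50}
    - {"xyz":[0,0,13],"roll":0,"grip":50}

```text
time_s: 7.22
position: [0.5165, -0.0017, 0.0449]
tcp_rot: [[1.0, 0.027, -0.004], [0.027, -1.0, 0.001], [-0.004, -0.001, -1.0]]
force: [-0.1, -0.3, 0.7]
opening: 0.499
grasp_force: 0.0
```

move_arm:
  increments:
    - {"xyz":[0,0,0],"roll":0,"grip":50}
    - {"xyz":[0,0,0],"roll":0,"grip":50}
    - {"xyz":[0,0,0],"roll":0,"grip":50}

```text
time_s: 7.47
position: [0.519, -0.0014, 0.0483]
tcp_rot: [[1.0, 0.028, 0.002], [0.028, -1.0, -0.0], [0.002, 0.0, -1.0]]
force: [-0.1, 0.4, 1.0]
opening: 0.501
grasp_force: 0.0
```

move_arm:
  increments:
    - {"xyz":[0,-0.8,1.5],"roll":0,"grip":20}
    - {"xyz":[0,0,0],"roll":0,"grip":10}
    - {"xyz":[0,0,0],"roll":0,"grip":0}
    - {"xyz":[0,0,0],"roll":0,"grip":0}
    - {"xyz":[0,0,0],"roll":0,"grip":0}

```text
time_s: 7.88
position: [0.5185, 0.0003, 0.0465]
tcp_rot: [[1.0, 0.029, 0.001], [0.029, -1.0, -0.0], [0.001, 0.0, -1.0]]
force: [-0.5, 0.7, 0.5]
opening: 0.21
grasp_force: 0.0
```

move_arm:
  increments:
    - {"xyz":[0,0,0],"roll":0,"grip":0}
    - {"xyz":[0,0,0],"roll":0,"grip":0}
    - {"xyz":[0,0,0],"roll":0,"grip":0}
    - {"xyz":[0,0,0],"roll":0,"grip":0}
    - {"xyz":[0,0,0],"roll":0,"grip":0}

```text
time_s: 8.3
position: [0.5187, -0.0002, 0.0464]
tcp_rot: [[1.0, 0.029, 0.001], [0.029, -1.0, -0.001], [0.001, 0.001, -1.0]]
force: [-0.9, -4.7, 5.1]
opening: 0.115
grasp_force: 30.0
```

```bash
python3 - <<'E'
from h import *
np.set_printoptions(precision=4,suppress=True)
s=bot.read_state(); print(s['time_s'],s['position'],s['force'],s['moment'],s['opening']*87,s['grasp_force'])
a,_=bot.capture('wrist'); b,_=bot.capture('side')
cv2.imwrite('pics/f.png',np.hstack([cv2.resize(a,(400,300)),cv2.resize(b[170:350,200:440],(400,300))])[:,:,::-1])
E
```

```text
8.3 [ 0.5187 -0.0002  0.0464] [-0.8876 -4.7073  5.0565] [-0.6124  0.1135 -0.0169] 10.03242064102201 30.000198371708393
```

View pics/f.png

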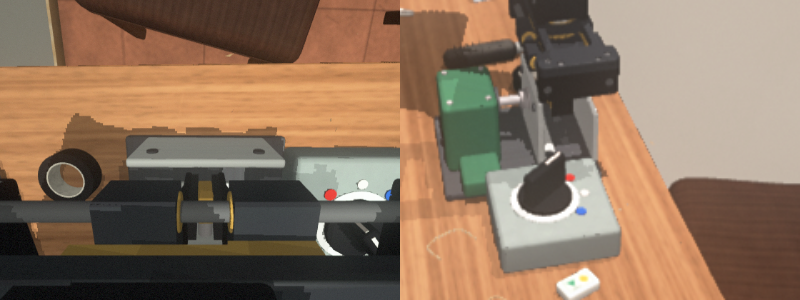

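The bolt head is held between the fingers (left panel, px 205,190). The opening is 10.0 mm at 30 N, which means it is flat and upright. The dial still points at red (570,178 in the right panel) and the tape roll and eraser have not moved.

```bash
python3 -c "
from rig import bot;print(bot.hand_in())"
```

```text
the job is handed in; nothing more can be done
None
```

I handed the job in at about 8.4 s with the dial on the red mark (+0.69 rad) and the bolt head gripped across its flats at 30 N. The 10.0 mm opening shows the head is upright; the result of the judging was not shown.

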